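# Reach the sample tin behind the reagent bottles and put it on the balance

## Robot

A 7-joint arm with a two-finger parallel gripper is mounted at the origin on the work surface. World frame = base frame: x ahead of the robot, y to its left, z up, the work surface at z = 0. Lengths are in m, angles in degrees, forces in N, time in s.
With the tool pointing down it reaches from about 0.35 to 0.9 m from the base axis. Payload 19.9 kg.
Tool frame: the origin (TCP) lies at the very end of the fingers, on their centre line; the grasp point (between the pads) lies 19 mm behind it (bot.pinch_z is the distance from the TCP to the grasp point, in m); z points along the fingers, y is the line along which they close (so a half turn about z gives the same grasp; the last joint's range is limited). The gripper opens to 94 mm and grips with 3 to 60 N. Pads are 16 mm wide; open, the fingers measure 119 mm over their backs; the gripper's body (75 mm by 177 mm) begins 78 mm behind the grasp point.
Start: joints at [71.419, 23.915, -0.59, 92.452, 0.269, 63.638, -3.037], TCP at [0.174, -0.6, 0.205] pointing down, gripper open.
Joint ranges: [-161.28, 161.28], [-22.2, 115.67], [-73.04, 71.86], [3.21, 147.25], [-68.34, 248.33], [10.77, 114.83], [-161.83, 161.83]. Speed limits (degrees/s): [108.29, 108.29, 136.94, 136.94, 172.46, 172.46, 172.46].

## Interface

Orientations are given as [roll, pitch, yaw] about the fixed x, y, z axes, in that order (R = Rz(yaw) Ry(pitch) Rx(roll)).
In Python, from station import bot, viewer, ticket gives the robot as it stands.
- The arm moves only by the shell command python3 -m crank 'ROWS' [FORCE]. ROWS is JSON, a list of rows, each an object of numbers: "dx", "dy", "dz": the shift along the tool's x, y, z in m; "roll": the turn about the tool's z in rad; "fingers": the closure, from -1 (fully open) to 1 (shut), so that 0 is half open. In form: [{"dx": .., "dy": .., "dz": .., "roll": .., "fingers": ..}, ...]. A call has exactly 8 rows; each row is the pose to reach, as a shift and turn from the pose commanded when the call began, along the tool's axes at that moment; what a row does not reach only later rows make up. A row lasts 1/10 s, in which the tool goes at most 50 mm and 8.59 degrees, less where a joint would pass 70% of its speed; a pose out of reach is approached as far as the arm can. A call with a gripper value outside its range is refused whole. The fingers move at their own pace and stop on an object; FORCE is the grip in N (left out, the last holds). Time passes only in rows, so rows that repeat a pose let the fingers close, or fill a call up. It gives the time, the measured TCP pose, the force, the opening and the grip force at its end, in the units of the state.
- bot.sense(): the state, without advancing time (a new reading comes with each control period).
- viewer.get_image(name): name is "scene" or "top" or "wrist"; returns a dict with "img" (384x512x3 uint8, red, green, blue), "fx", "fy", "cx", "cy" (pixels), "camera_from_world" (4x4, takes a point from world to camera coordinates); the wrist camera has in their place "hand_eye" (4x4, takes a point from camera to tool coordinates, whose origin is the TCP and whose axes are the flange's). Camera axes: x right, y down, z forward; pixel columns grow to the right and rows downward; lengths in m; the calibration is good to about 2 mm. The wrist camera is an equidistant fisheye: a pixel r from the principal point sees the ray r / f radians off the axis. A picture is of the moment at which its call begins: read the wrist's pose just before it. There is no depth.
- ticket.close_job(): hands the job in; it is judged then, once.
The state is a dict: "t": time; "joints": joint angles; "qvel": joint speeds; "joint_efforts": joint torques, N m; "tool_pos": TCP position; "ee_rot": TCP orientation; "contact_force": force on the tool from outside, world axes, zero at the start; "ft_torque": the same for the moment, N m; "width": opening from 0.0 (shut) to 1.0 (fully open); "finger_force": force on a finger pad.
Only numpy, scipy, OpenCV 4.12 (cv2) and the standard library are available. Lean on these libraries where they do the work, as an engineer would, in place of code of your own. Each camera call takes 0.05 s, during which the arm holds its last target. There are 200 camera calls.

## Task

The flat metal sample tin has to go on the balance, but three tall bottles stand in front of it on the grey board. First move all three bottles aside onto the steel tray, standing upright; then stand the tin in the middle of the balance pan; then put every bottle back upright on the very spot where it stood at the start. Keep everything upright, set each thing down gently instead of dropping it, and leave the crucible, the beaker and the cork ring alone.

Things in the scene. Friction and masses are not known exactly. Their poses are not given: they have to be found in the camera images.
- board: Fixed flat grey board, 170 (x) x 290 (y) x 12 mm thick. Origin at the centre of its underside, z up. The tall bottles start in a row along y at x = -28, y = about -80, 0, 80 mm (thin white circles, look only, mark these spots), in any order; tin and crucible behind them at x = about +35, y = about +-45 mm, in either order.
- tray: Fixed open steel tray, the side area, 270 (x) x 130 (y) mm outside, flat inner floor 5 mm above its underside, rim 13 mm high, walls 5 mm thick. Origin at the centre of its underside, z up. Left or right of the board. It has room for the three bottles in a row along its x axis, about 80 mm apart.
- balance: Fixed white laboratory balance, 180 mm wide (y), reaching 170 mm in front (-x) of the pan's axis and 70 mm behind it, casing 58 mm high, with a round steel pan 110 mm across. Origin on the bench directly under the pan's centre, z up; the pan's flat top is 68 mm above the origin. It does not move. On the other side of the board from the tray.
- wide_bottle: Loose tall wide-mouth white plastic bottle with a broad black screw cap; body 56 mm across, cap 44 mm across from 103 mm up to the top at 140 mm. About 0.2 kg. Origin at the centre of its underside, z up.
- narrow_bottle: Loose tall amber bottle with sloping shoulders and a slim white cap; body 54 mm across up to 85 mm, neck 26 mm across from 112 mm, cap 32 mm across from 123 mm up to the top at 155 mm. About 0.25 kg. Origin at the centre of its underside, z up.
- flask: Loose conical glass flask with a black rubber stopper; base 68 mm across, tapering to a neck 32 mm across from 95 mm up, rim and stopper 36 mm across from 124 mm up to the top at 150 mm. About 0.2 kg. Origin at the centre of its underside, z up.
- tin: Loose flat round plain dark-steel sample tin with a smooth flat lid, closed, 50 mm across (48 mm below the lid's edge at 28 mm) and 42 mm high. About 0.12 kg. Origin at the centre of its underside, z up.
- crucible: Bystander, to be left alone: small loose white porcelain crucible with lid and a little knob, 42 mm across, 46 mm high, beside the tin. Origin at the centre of its underside, z up.
- beaker: Bystander, to be left alone: loose empty glass beaker, 52 mm across, 70 mm high, beyond the board. Origin at the centre of its underside, z up.
- cork_ring: Bystander, to be left alone: loose cork ring, a flask support, 80 mm across, 22 mm high, beyond the board. Origin at the centre of its underside, z up.
There are look-alikes about, which are no part of the job. What is shaped like the wide_bottle but green, purple or turquoise is not meant.

How it is judged (in metres and radians):
On the way, in this order (a step that is already met when the one before it is completed fails the run):
1. all three tall bottles stand upright and released in the tray (x of wide_bottle in the frame of tray between -0.115 and 0.115 m and y of wide_bottle in the frame of tray between -0.05 and 0.05 m and z of each of wide_bottle, narrow_bottle, flask in the frame of tray below 0.012 m and angle between each of wide_bottle, narrow_bottle, flask's own z axis and vertical below 0.15 rad and contact force between the fingers and wide_bottle below 0.05 N and x of narrow_bottle in the frame of tray between -0.115 and 0.115 m and y of narrow_bottle in the frame of tray between -0.05 and 0.05 m and contact force between the fingers and narrow_bottle below 0.05 N and x of flask in the frame of tray between -0.115 and 0.115 m and y of flask in the frame of tray between -0.05 and 0.05 m and contact force between the fingers and flask below 0.05 N), for 0.2 s.
2. the tin stands released in the middle of the balance pan (horizontal distance between tin and balance below 0.015 m and z of tin in the frame of balance between 0.063 and 0.073 m and angle between tin's own z axis and vertical below 0.15 rad and contact force between the fingers and tin below 0.05 N), for 0.2 s.
At the end, for the whole second after the job is handed in: The tin stands upright on the balance pan, its centre within 15 mm of the pan's centre, and each of the three tall bottles stands upright on the board within 15 mm of the spot where it itself stood at the start; all released and at rest (all of step 2 and distance of each of wide_bottle, narrow_bottle, flask from where it was at the start of the episode below 0.015 m and angle between each of wide_bottle, narrow_bottle, flask's own z axis and vertical below 0.1 rad and linear speed of each of wide_bottle, narrow_bottle, flask, tin below 0.02 m/s); the robot touches nothing.
It fails at once if the crucible, the beaker or the cork ring is shifted by more than 15 mm (distance of any of crucible, beaker, cork_ring from where it was at the start of the episode above 0.015 m).
It fails at once if a bottle or the tin is tipped by more than 35 degrees (angle between any of wide_bottle, narrow_bottle, flask, tin's own z axis and vertical above 0.61 rad).
It fails at once if a bottle or the tin is dropped: moving faster than 0.7 m/s while out of the fingers (a fall of more than about 25 mm) ((linear speed of wide_bottle above 0.7 m/s and contact force between the fingers and wide_bottle below 0.05 N) or (linear speed of narrow_bottle above 0.7 m/s and contact force between the fingers and narrow_bottle below 0.05 N) or (linear speed of flask above 0.7 m/s and contact force between the fingers and flask below 0.05 N) or (linear speed of tin above 0.7 m/s and contact force between the fingers and tin below 0.05 N)).
It also fails if it takes over 141 s, if anything falls off the work surface, if the arm or the gripper's body presses on something with over 40 N, if the wrist force passes 120 N, or if a joint passes its speed limit or range.

## Working session

There is one attempt and no reset: what is moved stays moved. The work goes in short steps, Python scripts to look and compute and a shell command to move; the robot and the scene stay as the last step left them, time stands still between calls to the robot, and variables do not carry over. Pictures are saved under pics/ and viewed, at most 14 in all, crops included, and the job is handed in when it is done.

```bash
mkdir -p pics; python3 - <<'E'
from station import bot, viewer
import cv2,numpy as np
s=bot.sense();print(s)
for n in("top","scene"):
    d=viewer.get_image(n);cv2.imwrite(f"pics/{n}0.png",d["img"][:,:,::-1]);print(n,d["fx"],d["cx"],d["cy"],d["camera_from_world"])
    np.savez(f"pics/{n}.npz",**d)
E
```

```text
{'t': 0.0, 'joints': array([71.42083513, 23.95124334, -0.59224809, 92.48502705,  0.27156174,
       63.6378748 , -3.03683785]), 'qvel': array([ 0.04430764,  0.02165203,  0.0267465 ,  0.00212927, -0.00957112,
        0.04545863, -0.05873008]), 'joint_efforts': array([-2.75661314e-04, -8.51264048e+01,  6.37930892e-01, -4.25987649e+01,
       -4.89965617e-02,  1.86646509e-02,  1.80150496e-04]), 'tool_pos': array([ 0.17427412, -0.59981716,  0.20479389]), 'ee_rot': array([-1.79927489e+02,  6.59315057e-03,  1.62044776e+01]), 'contact_force': array([0.10171849, 0.17745646, 0.05768937]), 'ft_torque': array([ 0.00270672, -0.05539658,  0.05584025]), 'finger_force': 0.0, 'width': 1.0033842197637732}
top 484.7477664843241 253.24814125810718 186.06425309849013 [[ 0.03229113 -0.99946355 -0.00546818 -0.01381038]
 [-0.97553523 -0.03032676 -0.21774135  0.5047457 ]
 [ 0.21745871  0.01236551 -0.97599119  1.13449354]
 [ 0.          0.          0.          1.        ]]
scene 374.78858114697886 258.20245397765075 198.0992832704518 [[-0.856134    0.51674471  0.00307863  0.44841767]
 [ 0.44870775  0.74634013 -0.49156665 -0.23845292]
 [-0.25631217 -0.41946551 -0.87083452  1.06680181]
 [ 0.          0.          0.          1.        ]]
```

View pics/top0.png

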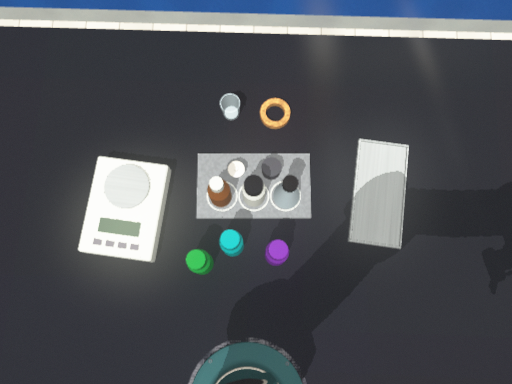

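View pics/scene0.png

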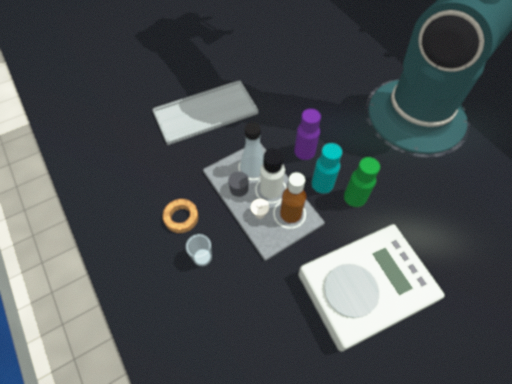

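The top view shows the grey board with the narrow bottle (cap 217,184), wide bottle (black cap 253,184) and flask (stopper 289,184). The crucible is at (236,169) and the tin at (271,168). The tray is on the right (379,193) and the balance pan on the left (127,186).

Wide_bottle candidates: white with black cap (253,190), green (199,262), turquoise (231,242) and purple (277,252). The white one on the board's ring fits the description, and the crop should confirm it.

```bash
cat > h.py <<'E'
import numpy as np,cv2
def ray(d,u,v,z):
    M=d["camera_from_world"];R=M[:3,:3];c=-R.T@M[:3,3]
    r=R.T@np.array([(u-d["cx"])/d["fx"],(v-d["cy"])/d["fy"],1]);return (c+r*(z-c[2])/r[2])[:2]
def proj(d,p):
    M=d["camera_from_world"];q=M[:3,:3]@p+M[:3,3];return np.array([d["fx"]*q[0]/q[2]+d["cx"],d["fy"]*q[1]/q[2]+d["cy"]])
E
python3 - <<'E'
from h import *
np.set_printoptions(precision=4,suppress=True)
d=dict(np.load("pics/top.npz"));s=dict(np.load("pics/scene.npz"));im=d["img"]
crop=im[90:280,180:330];cv2.imwrite("pics/crop0.png",cv2.resize(crop[:,:,::-1],None,fx=3.1,fy=3.1,interpolation=cv2.INTER_CUBIC))
g=lambda u,v,z:ray(d,u,v,z)
C=np.array([g(*p,.012) for p in((197,153),(311,153),(311,219),(197,219))]);print("board",C,C.mean(0))
T=np.array([g(*p,.013) for p in((360,140),(408,145),(402,247),(350,241))]);print("tray",T,T.mean(0),np.linalg.norm(T[0]-T[3]))
c=C.mean(0);ex=C[0]+C[1]-C[2]-C[3];ex/=np.linalg.norm(ex);ey=np.array([-ex[1],ex[0]]);print("board yaw",np.degrees(np.arctan2(ex[1],ex[0])))
for n,y,u,v,h in(("narrow",.08,217,184,.167),("wide",0,254,184,.152),("flask",-.08,290,183,.162)):
    print(n,"spot",c-.028*ex+y*ex*0+y*ey,"cap",g(u,v,h))
print("tin",g(271,168,.054),"cru",g(236,169,.05),"pan",g(127,186,.068))
hsv=cv2.cvtColor(im,cv2.COLOR_RGB2HSV)
E
```

```text
board [[ 0.5978  0.1511]
 [ 0.6068 -0.1436]
 [ 0.4346 -0.1447]
 [ 0.4256  0.1412]] [0.5162 0.001 ]
tray [[ 0.6455 -0.2704]
 [ 0.6358 -0.3943]
 [ 0.3716 -0.3697]
 [ 0.3824 -0.2416]] [ 0.5088 -0.319 ] 0.26472935590116564
board yaw 1.833077752919872
narrow spot [0.4856 0.08  ] cap [0.4823 0.0815]
wide spot [0.4882 0.0001] cap [ 0.4883 -0.0006]
flask spot [ 0.4907 -0.0799] cap [ 0.4908 -0.0809]
tin [ 0.5525 -0.0403] cru [0.5483 0.0465] pan [0.4928 0.309 ]
```

View pics/crop0.png

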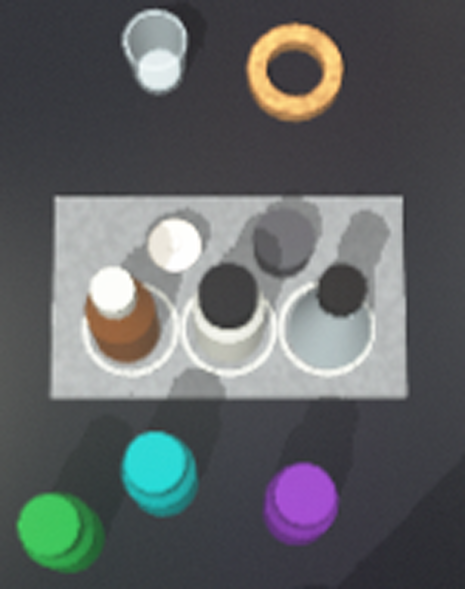

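The crop confirms wide_bottle as the white one with the black cap at (253,185), on the middle ring. The green, turquoise and purple ones stand off the board. I'll raise the tool and turn it to yaw 0, then go above the flask.

```bash
python3 -m crank '[{"dz":-0.02,"roll":0.05,"fingers":-1},{"dz":-0.04,"roll":0.1,"fingers":-1},{"dz":-0.06,"roll":0.15,"fingers":-1},{"dz":-0.08,"roll":0.2,"fingers":-1},{"dz":-0.1,"roll":0.25,"fingers":-1},{"dz":-0.1,"roll":0.283,"fingers":-1},{"dz":-0.1,"roll":0.283,"fingers":-1},{"dz":-0.1,"roll":0.283,"fingers":-1}]' 25
python3 -m crank '[{"dx":0.015,"dy":-0.025},{"dx":0.035,"dy":-0.06},{"dx":0.06,"dy":-0.1},{"dx":0.085,"dy":-0.14},{"dx":0.11,"dy":-0.18},{"dx":0.13,"dy":-0.22},{"dx":0.15,"dy":-0.25},{"dx":0.16,"dy":-0.26}]'
python3 -m crank '[{"dx":0.02,"dy":-0.035},{"dx":0.04,"dy":-0.07},{"dx":0.065,"dy":-0.11},{"dx":0.09,"dy":-0.15},{"dx":0.115,"dy":-0.19},{"dx":0.14,"dy":-0.23},{"dx":0.157,"dy":-0.26},{"dx":0.157,"dy":-0.26}]'
```

```text
schema error: expected keys dx, dy, dz, roll, fingers
schema error: expected keys dx, dy, dz, roll, fingers
schema error: expected keys dx, dy, dz, roll, fingers
```

```bash
python3 -m crank '[{"dx":0,"dy":0,"dz":-0.02,"roll":0.05,"fingers":-1},{"dx":0,"dy":0,"dz":-0.04,"roll":0.1,"fingers":-1},{"dx":0,"dy":0,"dz":-0.06,"roll":0.15,"fingers":-1},{"dx":0,"dy":0,"dz":-0.08,"roll":0.2,"fingers":-1},{"dx":0,"dy":0,"dz":-0.1,"roll":0.25,"fingers":-1},{"dx":0,"dy":0,"dz":-0.1,"roll":0.283,"fingers":-1},{"dx":0,"dy":0,"dz":-0.1,"roll":0.283,"fingers":-1},{"dx":0,"dy":0,"dz":-0.1,"roll":0.283,"fingers":-1}]' 25
python3 -m crank '[{"dx":0.015,"dy":-0.025,"dz":0,"roll":0,"fingers":-1},{"dx":0.035,"dy":-0.06,"dz":0,"roll":0,"fingers":-1},{"dx":0.06,"dy":-0.1,"dz":0,"roll":0,"fingers":-1},{"dx":0.085,"dy":-0.14,"dz":0,"roll":0,"fingers":-1},{"dx":0.11,"dy":-0.18,"dz":0,"roll":0,"fingers":-1},{"dx":0.13,"dy":-0.22,"dz":0,"roll":0,"fingers":-1},{"dx":0.15,"dy":-0.25,"dz":0,"roll":0,"fingers":-1},{"dx":0.16,"dy":-0.26,"dz":0,"roll":0,"fingers":-1}]'
python3 -m crank '[{"dx":0.02,"dy":-0.035,"dz":0,"roll":0,"fingers":-1},{"dx":0.04,"dy":-0.07,"dz":0,"roll":0,"fingers":-1},{"dx":0.065,"dy":-0.11,"dz":0,"roll":0,"fingers":-1},{"dx":0.09,"dy":-0.15,"dz":0,"roll":0,"fingers":-1},{"dx":0.115,"dy":-0.19,"dz":0,"roll":0,"fingers":-1},{"dx":0.14,"dy":-0.23,"dz":0,"roll":0,"fingers":-1},{"dx":0.157,"dy":-0.26,"dz":0,"roll":0,"fingers":-1},{"dx":0.157,"dy":-0.26,"dz":0,"roll":0,"fingers":-1}]'
python3 - <<'E'
from station import bot,viewer
import cv2,numpy as np
s=bot.sense();print(s["tool_pos"],s["ee_rot"])
d=viewer.get_image("wrist");cv2.imwrite("pics/w1.png",d["img"][:,:,::-1]);print({k:v for k,v in d.items() if k!="img"})
E
```

```text
t: 0.9
tool_pos: [0.1744, -0.5999, 0.3048]
ee_rot: [-179.9, 0.0, 0.1]
contact_force: [0.0, 0.9, -0.2]
width: 1.001
finger_force: 0.0
t: 1.7
tool_pos: [0.336, -0.3371, 0.3053]
ee_rot: [-180.0, 0.0, 0.3]
contact_force: [-0.1, -1.0, 0.0]
width: 1.002
finger_force: 0.0
t: 2.5
tool_pos: [0.4928, -0.0758, 0.3049]
ee_rot: [-179.9, 0.0, 0.4]
contact_force: [-0.2, 0.1, 0.4]
width: 1.002
finger_force: 0.0
[ 0.49275112 -0.07578122  0.30489006] [-1.79904402e+02  3.18300540e-02  3.96416888e-01]
{'fx': 297.3186396354542, 'fy': 297.3186396354542, 'cx': 255.76664554904679, 'cy': 185.90151777336163, 'hand_eye': array([[-3.45622385e-04, -9.59689390e-01, -2.81062548e-01,
         8.31443662e-02],
       [ 9.99999760e-01, -5.00488917e-04,  4.79222873e-04,
        -6.66328856e-04],
       [-6.00573797e-04, -2.81062315e-01,  9.59689332e-01,
        -1.79278876e-01],
       [ 0.00000000e+00,  0.00000000e+00,  0.00000000e+00,
         1.00000000e+00]])}
```

View pics/w1.png

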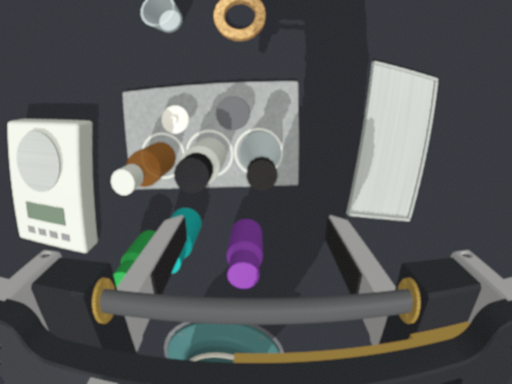

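The wrist view shows the stopper at (262,173), the wide cap at (194,173) and the narrow cap at (126,180). The tin top is at (233,112), the pan at (38,160) and the tray on the right with corners (373,62), (437,79), (410,220), (348,216).

```bash
cat >> h.py <<'E'
from scipy.spatial.transform import Rotation as Ro
def wray(d,s,u,v,z):
    x,y=u-d["cx"],v-d["cy"];r=np.hypot(x,y);a=r/d["fx"]
    c=np.array([np.sin(a)*x/r,np.sin(a)*y/r,np.cos(a)]);H=d["hand_eye"];R=Ro.from_euler("xyz",s["ee_rot"],degrees=True).as_matrix()
    o=s["tool_pos"]+R@H[:3,3];q=R@H[:3,:3]@c;return (o+q*(z-o[2])/q[2])[:2]
E
python3 - <<'E'
from h import *
from station import bot,viewer
s=bot.sense();d=viewer.get_image("wrist")
for n,u,v,z in(("flask",262,173,.162),("wide",194,173,.152),("narrow",126,180,.167),("tin",233,112,.054),("pan",38,160,.068),("b",123,93,.012),("b",298,81,.012),("b",298,184,.012),("b",133,189,.012),("t",373,62,.013),("t",437,79,.013),("t",410,220,.013),("t",348,216,.013)):print(n,wray(d,s,u,v,z).round(4))
E
```

```text
flask [ 0.4955 -0.0846]
wide [ 0.4929 -0.0056]
narrow [0.4886 0.0755]
tin [ 0.5591 -0.0447]
pan [0.4984 0.3017]
b [0.5972 0.1445]
b [ 0.6081 -0.1434]
b [ 0.4399 -0.1481]
b [0.4298 0.1384]
t [ 0.6485 -0.2686]
t [ 0.6351 -0.3978]
t [ 0.3704 -0.3707]
t [ 0.3819 -0.241 ]
```

```bash
python3 -m crank '[{"dx":0,"dy":0.007,"dz":0.01,"roll":0,"fingers":-0.3},{"dx":0,"dy":0.007,"dz":0.03,"roll":0,"fingers":-0.3},{"dx":0,"dy":0.007,"dz":0.06,"roll":0,"fingers":-0.3},{"dx":0,"dy":0.007,"dz":0.09,"roll":0,"fingers":-0.3},{"dx":0,"dy":0.007,"dz":0.12,"roll":0,"fingers":-0.3},{"dx":0,"dy":0.007,"dz":0.15,"roll":0,"fingers":-0.3},{"dx":0,"dy":0.007,"dz":0.17,"roll":0,"fingers":-0.3},{"dx":0,"dy":0.007,"dz":0.175,"roll":0,"fingers":-0.3}]'
python3 -m crank '[{"dx":0,"dy":0,"dz":0,"roll":0,"fingers":0},{"dx":0,"dy":0,"dz":0,"roll":0,"fingers":0.2},{"dx":0,"dy":0,"dz":0,"roll":0,"fingers":0.4},{"dx":0,"dy":0,"dz":0,"roll":0,"fingers":0.6},{"dx":0,"dy":0,"dz":0,"roll":0,"fingers":1},{"dx":0,"dy":0,"dz":0,"roll":0,"fingers":1},{"dx":0,"dy":0,"dz":0,"roll":0,"fingers":1},{"dx":0,"dy":0,"dz":0,"roll":0,"fingers":1}]' 25
```

```text
t: 3.4
tool_pos: [0.4895, -0.0886, 0.128]
ee_rot: [-180.0, 0.2, -0.1]
contact_force: [-0.3, -0.0, -0.6]
width: 0.654
finger_force: 0.0
t: 4.2
tool_pos: [0.492, -0.0872, 0.131]
ee_rot: [180.0, -0.1, -0.0]
contact_force: [-0.0, 0.0, 7.1]
width: 0.382
finger_force: 25.0
```

```bash
python3 -m crank '[{"dx":0,"dy":0,"dz":-0.01,"roll":0,"fingers":1},{"dx":0,"dy":0,"dz":-0.025,"roll":0,"fingers":1},{"dx":0,"dy":0,"dz":-0.045,"roll":0,"fingers":1},{"dx":0.01,"dy":0.02,"dz":-0.06,"roll":0,"fingers":1},{"dx":0.02,"dy":0.045,"dz":-0.065,"roll":0,"fingers":1},{"dx":0.03,"dy":0.075,"dz":-0.065,"roll":0,"fingers":1},{"dx":0.045,"dy":0.105,"dz":-0.065,"roll":0,"fingers":1},{"dx":0.06,"dy":0.135,"dz":-0.065,"roll":0,"fingers":1}]'
python3 -m crank '[{"dx":0.01,"dy":0.03,"dz":0,"roll":0,"fingers":1},{"dx":0.02,"dy":0.06,"dz":0,"roll":0,"fingers":1},{"dx":0.03,"dy":0.085,"dz":0,"roll":0,"fingers":1},{"dx":0.037,"dy":0.1,"dz":0,"roll":0,"fingers":1},{"dx":0.037,"dy":0.105,"dz":0.01,"roll":0,"fingers":1},{"dx":0.037,"dy":0.105,"dz":0.03,"roll":0,"fingers":1},{"dx":0.037,"dy":0.105,"dz":0.045,"roll":0,"fingers":1},{"dx":0.037,"dy":0.105,"dz":0.045,"roll":0,"fingers":1}]'
```

```text
t: 5.0
tool_pos: [0.5517, -0.2235, 0.1961]
ee_rot: [180.0, -0.0, -0.0]
contact_force: [-0.5, 1.2, -1.1]
width: 0.38
finger_force: 25.0
t: 5.8
tool_pos: [0.5871, -0.3261, 0.1481]
ee_rot: [-179.9, 0.2, 0.0]
contact_force: [-0.0, 0.1, -2.2]
width: 0.38
finger_force: 25.0
```

```bash
python3 -m crank '[{"dx":0,"dy":0,"dz":0.006,"roll":0,"fingers":1},{"dx":0,"dy":0,"dz":0.012,"roll":0,"fingers":1},{"dx":0,"dy":0,"dz":0.016,"roll":0,"fingers":1},{"dx":0,"dy":0,"dz":0.019,"roll":0,"fingers":1},{"dx":0,"dy":0,"dz":0.022,"roll":0,"fingers":1},{"dx":0,"dy":0,"dz":0.024,"roll":0,"fingers":1},{"dx":0,"dy":0,"dz":0.024,"roll":0,"fingers":1},{"dx":0,"dy":0,"dz":0.024,"roll":0,"fingers":1}]'
```

```text
t: 6.6
tool_pos: [0.5885, -0.3273, 0.1265]
ee_rot: [180.0, -0.0, -0.0]
contact_force: [-0.3, -0.9, -1.6]
width: 0.38
finger_force: 25.0
```

```bash
python3 -m crank '[{"dx":0,"dy":0,"dz":0.001,"roll":0,"fingers":1},{"dx":0,"dy":0,"dz":0.002,"roll":0,"fingers":1},{"dx":0,"dy":0,"dz":0.003,"roll":0,"fingers":1},{"dx":0,"dy":0,"dz":0.003,"roll":0,"fingers":1},{"dx":0,"dy":0,"dz":0.003,"roll":0,"fingers":0.2},{"dx":0,"dy":0,"dz":0.003,"roll":0,"fingers":0},{"dx":0,"dy":0,"dz":0.003,"roll":0,"fingers":-0.3},{"dx":0,"dy":0,"dz":0.003,"roll":0,"fingers":-0.3}]'
python3 -m crank '[{"dx":0,"dy":0,"dz":-0.01,"roll":0,"fingers":-0.3},{"dx":0,"dy":0,"dz":-0.03,"roll":0,"fingers":-0.3},{"dx":0,"dy":0,"dz":-0.06,"roll":0,"fingers":-0.3},{"dx":0,"dy":-0.01,"dz":-0.09,"roll":0,"fingers":-0.3},{"dx":-0.01,"dy":-0.04,"dz":-0.1,"roll":0,"fingers":-0.3},{"dx":-0.025,"dy":-0.08,"dz":-0.1,"roll":0,"fingers":-0.3},{"dx":-0.04,"dy":-0.12,"dz":-0.1,"roll":0,"fingers":-0.3},{"dx":-0.055,"dy":-0.16,"dz":-0.1,"roll":0,"fingers":-0.3}]'
python3 -m crank '[{"dx":-0.01,"dy":-0.04,"dz":0,"roll":0,"fingers":-0.3},{"dx":-0.02,"dy":-0.08,"dz":0,"roll":0,"fingers":-0.3},{"dx":-0.03,"dy":-0.12,"dz":0,"roll":0,"fingers":-0.3},{"dx":-0.04,"dy":-0.15,"dz":0,"roll":0,"fingers":-0.3},{"dx":-0.042,"dy":-0.164,"dz":0,"roll":0,"fingers":-0.3},{"dx":-0.042,"dy":-0.164,"dz":0,"roll":0,"fingers":-0.3},{"dx":-0.042,"dy":-0.164,"dz":0,"roll":0,"fingers":-0.3},{"dx":-0.042,"dy":-0.164,"dz":0,"roll":0,"fingers":-0.3}]'
python3 - <<'E'
from station import bot,viewer
import cv2
s=bot.sense();print(s["tool_pos"],s["ee_rot"])
d=viewer.get_image("wrist");cv2.imwrite("pics/w2.png",d["img"][:,:,::-1])
E
```

```text
t: 7.4
tool_pos: [0.5883, -0.3273, 0.1233]
ee_rot: [-180.0, 0.0, -0.0]
contact_force: [-0.8, 0.1, -0.0]
width: 0.616
finger_force: 0.0
t: 8.2
tool_pos: [0.5328, -0.1658, 0.2243]
ee_rot: [180.0, -0.0, -0.0]
contact_force: [0.1, -0.2, 0.4]
width: 0.649
finger_force: 0.0
t: 9.0
tool_pos: [0.4919, -0.0046, 0.2234]
ee_rot: [180.0, 0.0, -0.1]
contact_force: [0.2, 0.2, 0.4]
width: 0.649
finger_force: 0.0
[ 0.49185606 -0.00461943  0.22344082] [ 1.79994369e+02  8.55721697e-03 -1.18896593e-01]
```

View pics/w2.png

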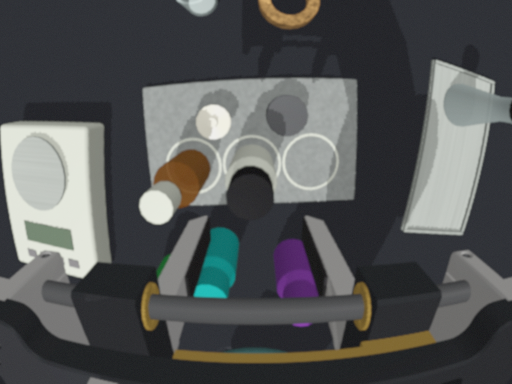

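The flask stands in the tray at upper right, and its ring (310,161) is empty. The wide cap top is at (251,195), the narrow cap at (158,202), the tin at (287,115) and the pan at (39,173).

```bash
python3 - <<'E'
from h import *
from station import bot,viewer
s=bot.sense();d=viewer.get_image("wrist")
for n,u,v,z in(("wide",251,195,.152),("narrow",158,202,.167),("ringL",193,165,.012),("ringM",252,162,.012),("ringR",310,161,.012),("tin",287,115,.054),("pan",39,173,.068)):print(n,wray(d,s,u,v,z).round(4))
E
```

```text
wide [4.931e-01 3.000e-04]
narrow [0.4915 0.0813]
ringL [0.4904 0.0816]
ringM [0.4939 0.001 ]
ringR [ 0.4954 -0.0775]
tin [ 0.5589 -0.0406]
pan [0.4967 0.3028]
```

```bash
python3 -m crank '[{"dx":0.001,"dy":-0.0045,"dz":0.01,"roll":0,"fingers":-0.3},{"dx":0.001,"dy":-0.0045,"dz":0.03,"roll":0,"fingers":-0.3},{"dx":0.001,"dy":-0.0045,"dz":0.05,"roll":0,"fingers":-0.3},{"dx":0.001,"dy":-0.0045,"dz":0.07,"roll":0,"fingers":-0.3},{"dx":0.001,"dy":-0.0045,"dz":0.09,"roll":0,"fingers":-0.3},{"dx":0.001,"dy":-0.0045,"dz":0.1,"roll":0,"fingers":-0.3},{"dx":0.001,"dy":-0.0045,"dz":0.103,"roll":0,"fingers":-0.3},{"dx":0.001,"dy":-0.0045,"dz":0.103,"roll":0,"fingers":-0.3}]'
python3 -m crank '[{"dx":0,"dy":0,"dz":0,"roll":0,"fingers":-0.2},{"dx":0,"dy":0,"dz":0,"roll":0,"fingers":-0.1},{"dx":0,"dy":0,"dz":0,"roll":0,"fingers":0},{"dx":0,"dy":0,"dz":0,"roll":0,"fingers":0.2},{"dx":0,"dy":0,"dz":0,"roll":0,"fingers":1},{"dx":0,"dy":0,"dz":0,"roll":0,"fingers":1},{"dx":0,"dy":0,"dz":0,"roll":0,"fingers":1},{"dx":0,"dy":0,"dz":0,"roll":0,"fingers":1}]' 25
```

```text
t: 9.9
tool_pos: [0.4925, 0.0014, 0.1204]
ee_rot: [-180.0, 0.0, -0.0]
contact_force: [0.3, 0.4, -0.4]
width: 0.651
finger_force: 0.0
t: 10.7
tool_pos: [0.4928, 0.0012, 0.1208]
ee_rot: [180.0, -0.0, -0.0]
contact_force: [-1.8, -1.1, 6.2]
width: 0.464
finger_force: 25.0
```

```bash
python3 -m crank '[{"dx":0,"dy":0,"dz":-0.01,"roll":0,"fingers":1},{"dx":0,"dy":0,"dz":-0.025,"roll":0,"fingers":1},{"dx":0,"dy":0,"dz":-0.045,"roll":0,"fingers":1},{"dx":0,"dy":0.02,"dz":-0.06,"roll":0,"fingers":1},{"dx":0.005,"dy":0.05,"dz":-0.06,"roll":0,"fingers":1},{"dx":0.01,"dy":0.085,"dz":-0.06,"roll":0,"fingers":1},{"dx":0.015,"dy":0.12,"dz":-0.06,"roll":0,"fingers":1},{"dx":0.016,"dy":0.155,"dz":-0.06,"roll":0,"fingers":1}]'
python3 -m crank '[{"dx":0,"dy":0.035,"dz":0,"roll":0,"fingers":1},{"dx":0,"dy":0.07,"dz":0,"roll":0,"fingers":1},{"dx":0,"dy":0.105,"dz":0,"roll":0,"fingers":1},{"dx":0,"dy":0.135,"dz":0,"roll":0,"fingers":1},{"dx":0,"dy":0.155,"dz":0.01,"roll":0,"fingers":1},{"dx":0,"dy":0.165,"dz":0.025,"roll":0,"fingers":1},{"dx":0,"dy":0.165,"dz":0.042,"roll":0,"fingers":1},{"dx":0,"dy":0.165,"dz":0.052,"roll":0,"fingers":1}]'
python3 -m crank '[{"dx":0,"dy":0,"dz":0.004,"roll":0,"fingers":1},{"dx":0,"dy":0,"dz":0.008,"roll":0,"fingers":1},{"dx":0,"dy":0,"dz":0.011,"roll":0,"fingers":1},{"dx":0,"dy":0,"dz":0.013,"roll":0,"fingers":1},{"dx":0,"dy":0,"dz":0.013,"roll":0,"fingers":1},{"dx":0,"dy":0,"dz":0.013,"roll":0,"fingers":1},{"dx":0,"dy":0,"dz":0.013,"roll":0,"fingers":1},{"dx":0,"dy":0,"dz":0.013,"roll":0,"fingers":1}]'
```

```text
t: 11.5
tool_pos: [0.5086, -0.155, 0.181]
ee_rot: [-180.0, -0.0, 0.0]
contact_force: [0.8, 1.3, -1.8]
width: 0.468
finger_force: 25.0
t: 12.3
tool_pos: [0.5079, -0.3173, 0.1261]
ee_rot: [-179.9, 0.1, 0.0]
contact_force: [-0.1, 0.1, -1.9]
width: 0.463
finger_force: 25.0
t: 13.1
tool_pos: [0.5085, -0.3188, 0.1156]
ee_rot: [180.0, -0.0, -0.0]
contact_force: [-1.3, 0.1, -1.6]
width: 0.462
finger_force: 25.0
```

```bash
python3 -m crank '[{"dx":0,"dy":0,"dz":0.001,"roll":0,"fingers":1},{"dx":0,"dy":0,"dz":0.002,"roll":0,"fingers":1},{"dx":0,"dy":0,"dz":0.002,"roll":0,"fingers":1},{"dx":0,"dy":0,"dz":0.002,"roll":0,"fingers":0.05},{"dx":0,"dy":0,"dz":0.002,"roll":0,"fingers":-0.1},{"dx":0,"dy":0,"dz":0.002,"roll":0,"fingers":-0.3},{"dx":0,"dy":0,"dz":0.002,"roll":0,"fingers":-0.3},{"dx":0,"dy":0,"dz":0.002,"roll":0,"fingers":-0.3}]'
python3 -m crank '[{"dx":0,"dy":0,"dz":-0.01,"roll":0,"fingers":-0.3},{"dx":0,"dy":0,"dz":-0.03,"roll":0,"fingers":-0.3},{"dx":0,"dy":0,"dz":-0.06,"roll":0,"fingers":-0.3},{"dx":0,"dy":-0.01,"dz":-0.09,"roll":0,"fingers":-0.3},{"dx":0,"dy":-0.04,"dz":-0.11,"roll":0,"fingers":-0.3},{"dx":-0.005,"dy":-0.08,"dz":-0.11,"roll":0,"fingers":-0.3},{"dx":-0.01,"dy":-0.12,"dz":-0.11,"roll":0,"fingers":-0.3},{"dx":-0.01,"dy":-0.16,"dz":-0.11,"roll":0,"fingers":-0.3}]'
python3 -m crank '[{"dx":0,"dy":-0.04,"dz":0,"roll":0,"fingers":-0.3},{"dx":0,"dy":-0.08,"dz":0,"roll":0,"fingers":-0.3},{"dx":-0.005,"dy":-0.12,"dz":0,"roll":0,"fingers":-0.3},{"dx":-0.009,"dy":-0.16,"dz":0,"roll":0,"fingers":-0.3},{"dx":-0.009,"dy":-0.2,"dz":0,"roll":0,"fingers":-0.3},{"dx":-0.009,"dy":-0.23,"dz":0,"roll":0,"fingers":-0.3},{"dx":-0.009,"dy":-0.239,"dz":0,"roll":0,"fingers":-0.3},{"dx":-0.009,"dy":-0.239,"dz":0,"roll":0,"fingers":-0.3}]'
python3 - <<'E'
from station import bot,viewer
import cv2
s=bot.sense();print(s["tool_pos"],s["ee_rot"])
d=viewer.get_image("wrist");cv2.imwrite("pics/w3.png",d["img"][:,:,::-1])
E
```

```text
t: 13.9
tool_pos: [0.5084, -0.3187, 0.1134]
ee_rot: [-180.0, 0.0, -0.0]
contact_force: [0.7, 0.5, 0.1]
width: 0.65
finger_force: 0.0
t: 14.7
tool_pos: [0.4979, -0.1574, 0.2244]
ee_rot: [180.0, -0.0, -0.0]
contact_force: [1.6, -0.5, 0.1]
width: 0.648
finger_force: 0.0
t: 15.5
tool_pos: [0.4896, 0.0812, 0.224]
ee_rot: [-180.0, -0.0, 0.1]
contact_force: [-0.4, -1.3, 0.3]
width: 0.654
finger_force: 0.0
[0.48956334 0.08124903 0.22400137] [-1.79992300e+02 -3.19161635e-02  1.09086547e-01]
```

View pics/w3.png

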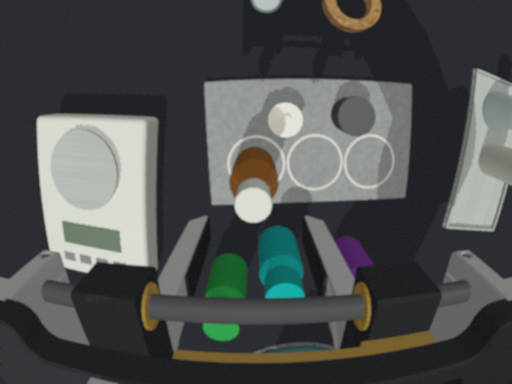

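Both moved bottles are upright in the tray. The narrow cap top is at (254,205), the rings are at (256,164), (315,162) and (369,161), the tin is at (354,116) and the pan at (85,168).

```bash
python3 - <<'E'
from h import *
from station import bot,viewer
s=bot.sense();d=viewer.get_image("wrist")
for n,u,v,z in(("narrow",254,205,.167),("ringL",256,164,.012),("ringM",315,162,.012),("ringR",369,161,.012),("tin",354,116,.054),("pan",85,168,.068)):print(n,wray(d,s,u,v,z).round(4))
E
python3 -m crank '[{"dx":0,"dy":0,"dz":0.01,"roll":0,"fingers":-0.3},{"dx":0,"dy":0,"dz":0.03,"roll":0,"fingers":-0.3},{"dx":0,"dy":0,"dz":0.05,"roll":0,"fingers":-0.3},{"dx":0,"dy":0,"dz":0.07,"roll":0,"fingers":-0.3},{"dx":0,"dy":0,"dz":0.085,"roll":0,"fingers":-0.3},{"dx":0,"dy":0,"dz":0.092,"roll":0,"fingers":-0.3},{"dx":0,"dy":0,"dz":0.092,"roll":0,"fingers":-0.3},{"dx":0,"dy":0,"dz":0.092,"roll":0,"fingers":-0.3}]'
python3 -m crank '[{"dx":0,"dy":0,"dz":0,"roll":0,"fingers":0},{"dx":0,"dy":0,"dz":0,"roll":0,"fingers":0.15},{"dx":0,"dy":0,"dz":0,"roll":0,"fingers":0.25},{"dx":0,"dy":0,"dz":0,"roll":0,"fingers":0.4},{"dx":0,"dy":0,"dz":0,"roll":0,"fingers":1},{"dx":0,"dy":0,"dz":0,"roll":0,"fingers":1},{"dx":0,"dy":0,"dz":0,"roll":0,"fingers":1},{"dx":0,"dy":0,"dz":0,"roll":0,"fingers":1}]' 25
```

```text
narrow [0.4868 0.0819]
ringL [0.489 0.08 ]
ringM [ 4.921e-01 -2.000e-04]
ringR [ 0.4948 -0.0792]
tin [ 0.5585 -0.0383]
pan [0.499  0.3021]
t: 16.4
tool_pos: [0.4898, 0.08, 0.1318]
ee_rot: [-180.0, -0.0, -0.0]
contact_force: [1.2, 0.4, 0.0]
width: 0.652
finger_force: 0.0
t: 17.2
tool_pos: [0.4896, 0.0803, 0.1315]
ee_rot: [-180.0, -0.0, -0.0]
contact_force: [0.1, 0.8, 2.3]
width: 0.339
finger_force: 25.0
```

```bash
python3 -m crank '[{"dx":0,"dy":0,"dz":-0.01,"roll":0,"fingers":1},{"dx":0,"dy":0,"dz":-0.025,"roll":0,"fingers":1},{"dx":0,"dy":0,"dz":-0.045,"roll":0,"fingers":1},{"dx":0,"dy":0.02,"dz":-0.06,"roll":0,"fingers":1},{"dx":0,"dy":0.05,"dz":-0.06,"roll":0,"fingers":1},{"dx":0,"dy":0.085,"dz":-0.06,"roll":0,"fingers":1},{"dx":0,"dy":0.12,"dz":-0.06,"roll":0,"fingers":1},{"dx":0,"dy":0.155,"dz":-0.06,"roll":0,"fingers":1}]'
python3 -m crank '[{"dx":-0.005,"dy":0.035,"dz":0,"roll":0,"fingers":1},{"dx":-0.015,"dy":0.07,"dz":0,"roll":0,"fingers":1},{"dx":-0.03,"dy":0.105,"dz":0,"roll":0,"fingers":1},{"dx":-0.045,"dy":0.14,"dz":0,"roll":0,"fingers":1},{"dx":-0.055,"dy":0.17,"dz":0,"roll":0,"fingers":1},{"dx":-0.06,"dy":0.2,"dz":0,"roll":0,"fingers":1},{"dx":-0.06,"dy":0.225,"dz":0.01,"roll":0,"fingers":1},{"dx":-0.06,"dy":0.236,"dz":0.025,"roll":0,"fingers":1}]'
python3 -m crank '[{"dx":0,"dy":0,"dz":0.015,"roll":0,"fingers":1},{"dx":0,"dy":0,"dz":0.025,"roll":0,"fingers":1},{"dx":0,"dy":0,"dz":0.032,"roll":0,"fingers":1},{"dx":0,"dy":0,"dz":0.036,"roll":0,"fingers":1},{"dx":0,"dy":0,"dz":0.04,"roll":0,"fingers":1},{"dx":0,"dy":0,"dz":0.041,"roll":0,"fingers":1},{"dx":0,"dy":0,"dz":0.041,"roll":0,"fingers":1},{"dx":0,"dy":0,"dz":0.041,"roll":0,"fingers":1}]'
```

```text
t: 18.0
tool_pos: [0.4892, -0.0761, 0.1921]
ee_rot: [180.0, -0.0, -0.0]
contact_force: [1.0, -0.3, -2.4]
width: 0.341
finger_force: 25.0
t: 18.8
tool_pos: [0.4292, -0.3132, 0.1669]
ee_rot: [179.9, -0.1, -0.2]
contact_force: [-0.2, -0.4, -2.7]
width: 0.333
finger_force: 25.0
t: 19.6
tool_pos: [0.4296, -0.3108, 0.1258]
ee_rot: [180.0, -0.0, -0.0]
contact_force: [-0.4, -0.4, -2.7]
width: 0.336
finger_force: 25.0
```

```bash
python3 -m crank '[{"dx":0,"dy":0,"dz":0.001,"roll":0,"fingers":1},{"dx":0,"dy":0,"dz":0.002,"roll":0,"fingers":1},{"dx":0,"dy":0,"dz":0.002,"roll":0,"fingers":1},{"dx":0,"dy":0,"dz":0.002,"roll":0,"fingers":0.25},{"dx":0,"dy":0,"dz":0.002,"roll":0,"fingers":0.1},{"dx":0,"dy":0,"dz":0.002,"roll":0,"fingers":-0.3},{"dx":0,"dy":0,"dz":0.002,"roll":0,"fingers":-0.3},{"dx":0,"dy":0,"dz":0.002,"roll":0,"fingers":-0.3}]'
python3 -m crank '[{"dx":0,"dy":0,"dz":-0.01,"roll":0,"fingers":-0.3},{"dx":0,"dy":0,"dz":-0.03,"roll":0,"fingers":-0.3},{"dx":0,"dy":0,"dz":-0.06,"roll":0,"fingers":-0.3},{"dx":0,"dy":-0.01,"dz":-0.08,"roll":0,"fingers":-0.3},{"dx":0.01,"dy":-0.03,"dz":-0.08,"roll":0,"fingers":-0.3},{"dx":0.025,"dy":-0.065,"dz":-0.08,"roll":0,"fingers":-0.3},{"dx":0.045,"dy":-0.1,"dz":-0.08,"roll":0,"fingers":-0.3},{"dx":0.065,"dy":-0.135,"dz":-0.08,"roll":0,"fingers":-0.3}]'
python3 -m crank '[{"dx":0.02,"dy":-0.035,"dz":0,"roll":0,"fingers":-0.5},{"dx":0.035,"dy":-0.07,"dz":0,"roll":0,"fingers":-0.5},{"dx":0.05,"dy":-0.105,"dz":0,"roll":0,"fingers":-0.5},{"dx":0.06,"dy":-0.13,"dz":0,"roll":0,"fingers":-0.5},{"dx":0.062,"dy":-0.135,"dz":0,"roll":0,"fingers":-0.5},{"dx":0.062,"dy":-0.135,"dz":0,"roll":0,"fingers":-0.5},{"dx":0.062,"dy":-0.135,"dz":0,"roll":0,"fingers":-0.5},{"dx":0.062,"dy":-0.135,"dz":0,"roll":0,"fingers":-0.5}]'
python3 - <<'E'
from station import bot,viewer
import cv2
s=bot.sense();print(s["tool_pos"],s["ee_rot"])
d=viewer.get_image("wrist");cv2.imwrite("pics/w4.png",d["img"][:,:,::-1])
E
```

```text
t: 20.4
tool_pos: [0.4294, -0.3107, 0.1234]
ee_rot: [-180.0, 0.0, -0.0]
contact_force: [0.4, 0.4, -0.1]
width: 0.639
finger_force: 0.0
t: 21.2
tool_pos: [0.4951, -0.1745, 0.2044]
ee_rot: [180.0, -0.0, -0.0]
contact_force: [0.3, 0.1, 0.6]
width: 0.651
finger_force: 0.0
t: 22.0
tool_pos: [0.5562, -0.0421, 0.2036]
ee_rot: [180.0, 0.0, -0.1]
contact_force: [0.5, -0.4, -0.1]
width: 0.748
finger_force: 0.0
[ 0.55623118 -0.04214894  0.20361405] [ 1.79974831e+02  4.01383931e-03 -1.16565843e-01]
```

View pics/w4.png

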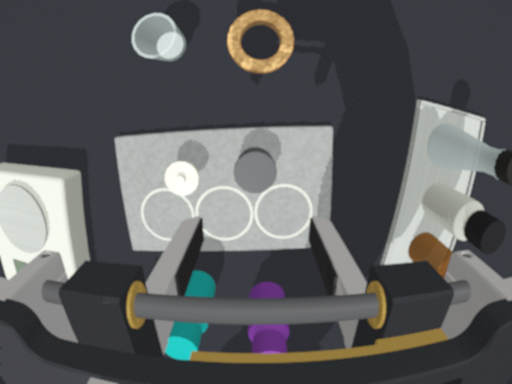

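All three bottles stand upright in the tray. The tin top is centred at (255,173), straight ahead of the fingers, and the crucible is clear at (182,179).

```bash
python3 - <<'E'
from h import *
from station import bot,viewer
s=bot.sense();d=viewer.get_image("wrist")
for n,u,v,z in(("tin",255.5,173,.054),("ringL",168,215,.012),("ringM",224,213,.012),("ringR",284,211,.012)):print(n,wray(d,s,u,v,z).round(4))
E
```

```text
tin [ 0.5584 -0.0413]
ringL [0.4891 0.08  ]
ringM [0.4929 0.0013]
ringR [ 0.4956 -0.0793]
```

```bash
python3 -m crank '[{"dx":0.001,"dy":0,"dz":0.02,"roll":0,"fingers":-0.5},{"dx":0.001,"dy":0,"dz":0.05,"roll":0,"fingers":-0.5},{"dx":0.001,"dy":0,"dz":0.085,"roll":0,"fingers":-0.5},{"dx":0.001,"dy":0,"dz":0.12,"roll":0,"fingers":-0.5},{"dx":0.001,"dy":0,"dz":0.15,"roll":0,"fingers":-0.5},{"dx":0.001,"dy":0,"dz":0.17,"roll":0,"fingers":-0.5},{"dx":0.001,"dy":0,"dz":0.177,"roll":0,"fingers":-0.5},{"dx":0.001,"dy":0,"dz":0.177,"roll":0,"fingers":-0.5}]'
python3 -m crank '[{"dx":0,"dy":0,"dz":0,"roll":0,"fingers":-0.3},{"dx":0,"dy":0,"dz":0,"roll":0,"fingers":-0.2},{"dx":0,"dy":0,"dz":0,"roll":0,"fingers":-0.1},{"dx":0,"dy":0,"dz":0,"roll":0,"fingers":0.2},{"dx":0,"dy":0,"dz":0,"roll":0,"fingers":1},{"dx":0,"dy":0,"dz":0,"roll":0,"fingers":1},{"dx":0,"dy":0,"dz":0,"roll":0,"fingers":1},{"dx":0,"dy":0,"dz":0,"roll":0,"fingers":1}]' 25
```

```text
t: 22.9
tool_pos: [0.5572, -0.041, 0.0261]
ee_rot: [-180.0, 0.1, -0.0]
contact_force: [-0.4, 0.3, -0.0]
width: 0.745
finger_force: 0.0
t: 23.7
tool_pos: [0.5579, -0.0409, 0.0271]
ee_rot: [180.0, -0.0, -0.0]
contact_force: [-1.3, -0.5, 6.8]
width: 0.525
finger_force: 25.0
```

```bash
python3 -m crank '[{"dx":0,"dy":0,"dz":-0.01,"roll":0,"fingers":1},{"dx":0,"dy":0,"dz":-0.03,"roll":0,"fingers":1},{"dx":0,"dy":0,"dz":-0.06,"roll":0,"fingers":1},{"dx":0,"dy":0,"dz":-0.095,"roll":0,"fingers":1},{"dx":0,"dy":0,"dz":-0.12,"roll":0,"fingers":1},{"dx":-0.01,"dy":-0.02,"dz":-0.135,"roll":0,"fingers":1},{"dx":-0.02,"dy":-0.05,"dz":-0.135,"roll":0,"fingers":1},{"dx":-0.03,"dy":-0.085,"dz":-0.135,"roll":0,"fingers":1}]'
python3 -m crank '[{"dx":-0.01,"dy":-0.035,"dz":0,"roll":0,"fingers":1},{"dx":-0.02,"dy":-0.07,"dz":0,"roll":0,"fingers":1},{"dx":-0.03,"dy":-0.105,"dz":0,"roll":0,"fingers":1},{"dx":-0.03,"dy":-0.135,"dz":0,"roll":0,"fingers":1},{"dx":-0.03,"dy":-0.155,"dz":0,"roll":0,"fingers":1},{"dx":-0.03,"dy":-0.165,"dz":0,"roll":0,"fingers":1},{"dx":-0.03,"dy":-0.165,"dz":0,"roll":0,"fingers":1},{"dx":-0.03,"dy":-0.165,"dz":0,"roll":0,"fingers":1}]'
python3 - <<'E'
from station import bot,viewer
import cv2
s=bot.sense();print(s["tool_pos"],s["ee_rot"])
d=viewer.get_image("wrist");cv2.imwrite("pics/w5.png",d["img"][:,:,::-1])
E
```

```text
t: 24.5
tool_pos: [0.5273, 0.0444, 0.1626]
ee_rot: [180.0, -0.1, -0.1]
contact_force: [-0.2, 0.8, -2.1]
width: 0.525
finger_force: 25.0
t: 25.3
tool_pos: [0.4977, 0.2082, 0.1615]
ee_rot: [180.0, 0.0, -0.1]
contact_force: [-0.2, -0.4, -1.1]
width: 0.527
finger_force: 25.0
[0.49770232 0.20820821 0.1615207 ] [ 1.79973741e+02  7.72067247e-03 -5.62934825e-02]
```

View pics/w5.png

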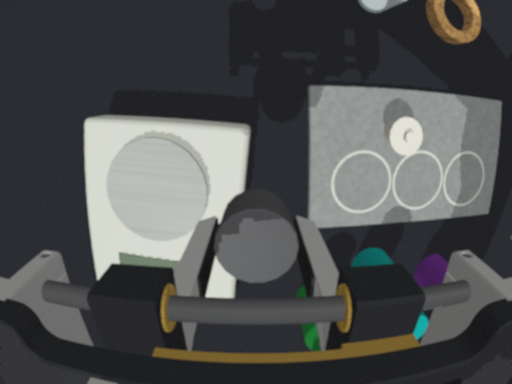

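The tin is held level, and the pan spans columns 107–208 and rows 132–241 on the left.

```bash
python3 - <<'E'
from h import *
from station import bot,viewer
s=bot.sense();d=viewer.get_image("wrist")
P=np.array([wray(d,s,u,v,.068) for u,v in((107,184),(208,190),(152,132),(163,241),(120,145),(195,160),(120,221))]);print(P.round(4))
A=np.c_[2*P,np.ones(len(P))];q=np.linalg.lstsq(A,(P**2).sum(1),rcond=None)[0];print(q[:2],np.sqrt(q[2]+q[0]**2+q[1]**2))
E
```

```text
[[0.5034 0.3634]
 [0.497  0.2547]
 [0.5549 0.3074]
 [0.4404 0.3069]
 [0.5436 0.343 ]
 [0.5267 0.2659]
 [0.4621 0.3542]]
[0.49718858 0.31050385] 0.05572849016356268
```

```bash
python3 -m crank '[{"dx":0,"dy":-0.02,"dz":0,"roll":0,"fingers":1},{"dx":0,"dy":-0.05,"dz":0,"roll":0,"fingers":1},{"dx":-0.002,"dy":-0.08,"dz":0,"roll":0,"fingers":1},{"dx":-0.002,"dy":-0.095,"dz":0.01,"roll":0,"fingers":1},{"dx":-0.002,"dy":-0.101,"dz":0.03,"roll":0,"fingers":1},{"dx":-0.002,"dy":-0.101,"dz":0.05,"roll":0,"fingers":1},{"dx":-0.002,"dy":-0.101,"dz":0.062,"roll":0,"fingers":1},{"dx":-0.002,"dy":-0.101,"dz":0.068,"roll":0,"fingers":1}]'
python3 -m crank '[{"dx":0,"dy":0,"dz":0.002,"roll":0,"fingers":1},{"dx":0,"dy":0,"dz":0.004,"roll":0,"fingers":1},{"dx":0,"dy":0,"dz":0.006,"roll":0,"fingers":1},{"dx":0,"dy":0,"dz":0.007,"roll":0,"fingers":1},{"dx":0,"dy":0,"dz":0.008,"roll":0,"fingers":1},{"dx":0,"dy":0,"dz":0.008,"roll":0,"fingers":1},{"dx":0,"dy":0,"dz":0.008,"roll":0,"fingers":1},{"dx":0,"dy":0,"dz":0.008,"roll":0,"fingers":1}]'
```

```text
t: 26.2
tool_pos: [0.4956, 0.3093, 0.0925]
ee_rot: [180.0, 0.1, -0.1]
contact_force: [-0.9, 0.6, -1.7]
width: 0.527
finger_force: 25.0
t: 27.0
tool_pos: [0.4956, 0.3104, 0.0856]
ee_rot: [-180.0, -0.0, -0.0]
contact_force: [-1.0, -0.5, -1.6]
width: 0.526
finger_force: 25.0
```

```bash
python3 -m crank '[{"dx":0,"dy":0,"dz":0.001,"roll":0,"fingers":1},{"dx":0,"dy":0,"dz":0.002,"roll":0,"fingers":1},{"dx":0,"dy":0,"dz":0.003,"roll":0,"fingers":1},{"dx":0,"dy":0,"dz":0.003,"roll":0,"fingers":1},{"dx":0,"dy":0,"dz":0.003,"roll":0,"fingers":-0.1},{"dx":0,"dy":0,"dz":0.003,"roll":0,"fingers":-0.3},{"dx":0,"dy":0,"dz":0.003,"roll":0,"fingers":-0.5},{"dx":0,"dy":0,"dz":0.003,"roll":0,"fingers":-0.5}]'
python3 -m crank '[{"dx":0,"dy":0,"dz":-0.01,"roll":0,"fingers":-0.5},{"dx":0,"dy":0,"dz":-0.03,"roll":0,"fingers":-0.5},{"dx":0,"dy":0,"dz":-0.06,"roll":0,"fingers":-0.5},{"dx":0,"dy":0,"dz":-0.09,"roll":0,"fingers":-0.5},{"dx":0,"dy":0.03,"dz":-0.12,"roll":0,"fingers":-0.5},{"dx":0,"dy":0.065,"dz":-0.135,"roll":0,"fingers":-0.5},{"dx":0,"dy":0.09,"dz":-0.135,"roll":0,"fingers":-0.5},{"dx":0,"dy":0.1,"dz":-0.135,"roll":0,"fingers":-0.5}]'
python3 - <<'E'
from station import bot,viewer
import cv2
s=bot.sense();print(s["tool_pos"],s["ee_rot"])
d=viewer.get_image("wrist");cv2.imwrite("pics/w6.png",d["img"][:,:,::-1])
E
```

```text
t: 27.8
tool_pos: [0.4956, 0.3103, 0.0824]
ee_rot: [-180.0, 0.0, -0.0]
contact_force: [0.9, 0.1, -0.3]
width: 0.74
finger_force: 0.0
t: 28.6
tool_pos: [0.496, 0.208, 0.2186]
ee_rot: [180.0, -0.1, -0.2]
contact_force: [0.3, 0.5, -0.6]
width: 0.752
finger_force: 0.0
[0.49604795 0.20799596 0.21855357] [ 1.79970905e+02 -8.34180795e-02 -1.54873766e-01]
```

View pics/w6.png

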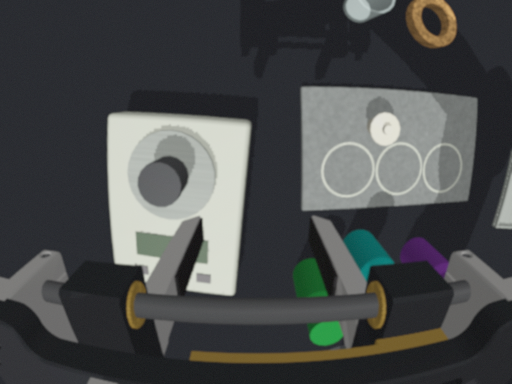

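The tin stands on the pan, with its top at about (160,185) and the pan outline spanning columns 128–215 and rows 128–220. I'll check the centring numerically.

```bash
python3 - <<'E'
from h import *
from station import bot,viewer
s=bot.sense();d=viewer.get_image("wrist")
def fit(L,z):
    P=np.array([wray(d,s,u,v,z) for u,v in L]);A=np.c_[2*P,np.ones(len(P))];q=np.linalg.lstsq(A,(P**2).sum(1),rcond=None)[0];return q[:2].round(4),np.sqrt(q[2]+q[0]**2+q[1]**2).round(4)
print("pan",fit([(128,172),(215,173),(168,128),(175,220),(140,143),(142,205)],.068));print("tin",wray(d,s,160,185,.110))
E
```

```text
pan (array([0.4952, 0.3085]), np.float64(0.0549))
tin [0.49640079 0.30790891]
```

```bash
python3 -m crank '[{"dx":0,"dy":0.02,"dz":0,"roll":0,"fingers":-0.3},{"dx":0,"dy":0.055,"dz":0,"roll":0,"fingers":-0.3},{"dx":0,"dy":0.095,"dz":0,"roll":0,"fingers":-0.3},{"dx":0,"dy":0.135,"dz":0,"roll":0,"fingers":-0.3},{"dx":0,"dy":0.175,"dz":0,"roll":0,"fingers":-0.3},{"dx":0,"dy":0.215,"dz":0,"roll":0,"fingers":-0.3},{"dx":-0.01,"dy":0.255,"dz":0,"roll":0,"fingers":-0.3},{"dx":-0.02,"dy":0.295,"dz":0,"roll":0,"fingers":-0.3}]'
python3 -m crank '[{"dx":-0.01,"dy":0.04,"dz":0,"roll":0,"fingers":-0.3},{"dx":-0.02,"dy":0.08,"dz":0,"roll":0,"fingers":-0.3},{"dx":-0.03,"dy":0.12,"dz":0,"roll":0,"fingers":-0.3},{"dx":-0.04,"dy":0.16,"dz":0,"roll":0,"fingers":-0.3},{"dx":-0.046,"dy":0.195,"dz":0,"roll":0,"fingers":-0.3},{"dx":-0.046,"dy":0.224,"dz":0,"roll":0,"fingers":-0.3},{"dx":-0.046,"dy":0.224,"dz":0,"roll":0,"fingers":-0.3},{"dx":-0.046,"dy":0.224,"dz":0,"roll":0,"fingers":-0.3}]'
python3 - <<'E'
from station import bot,viewer
import cv2
s=bot.sense();print(s["tool_pos"],s["ee_rot"])
d=viewer.get_image("wrist");cv2.imwrite("pics/w7.png",d["img"][:,:,::-1])
E
```

```text
t: 29.5
tool_pos: [0.4756, -0.0846, 0.2173]
ee_rot: [-180.0, 0.0, 0.1]
contact_force: [0.2, -0.4, -0.2]
width: 0.649
finger_force: 0.0
t: 30.3
tool_pos: [0.4304, -0.3077, 0.217]
ee_rot: [-179.9, 0.0, 0.0]
contact_force: [0.2, -0.2, -0.1]
width: 0.651
finger_force: 0.0
[ 0.43037305 -0.30766439  0.21699892] [-1.79936080e+02  2.38107005e-02  4.88710928e-02]
```

View pics/w7.png

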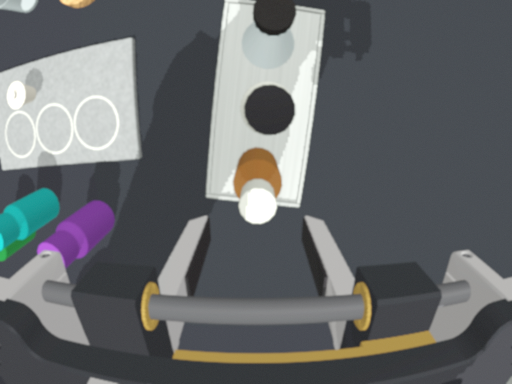

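The three bottles stand upright in the tray, and the narrow cap at (258,205) lies between the fingers.

```bash
python3 -m crank '[{"dx":0,"dy":0.001,"dz":0.01,"roll":0,"fingers":-0.3},{"dx":0,"dy":0.001,"dz":0.03,"roll":0,"fingers":-0.3},{"dx":0,"dy":0.001,"dz":0.05,"roll":0,"fingers":-0.3},{"dx":0,"dy":0.001,"dz":0.07,"roll":0,"fingers":-0.3},{"dx":0,"dy":0.001,"dz":0.085,"roll":0,"fingers":-0.3},{"dx":0,"dy":0.001,"dz":0.092,"roll":0,"fingers":-0.3},{"dx":0,"dy":0.001,"dz":0.092,"roll":0,"fingers":-0.3},{"dx":0,"dy":0.001,"dz":0.092,"roll":0,"fingers":-0.3}]'
python3 -m crank '[{"dx":0,"dy":0,"dz":0,"roll":0,"fingers":0},{"dx":0,"dy":0,"dz":0,"roll":0,"fingers":0.15},{"dx":0,"dy":0,"dz":0,"roll":0,"fingers":0.25},{"dx":0,"dy":0,"dz":0,"roll":0,"fingers":0.4},{"dx":0,"dy":0,"dz":0,"roll":0,"fingers":1},{"dx":0,"dy":0,"dz":0,"roll":0,"fingers":1},{"dx":0,"dy":0,"dz":0,"roll":0,"fingers":1},{"dx":0,"dy":0,"dz":0,"roll":0,"fingers":1}]' 25
```

```text
t: 31.15
tool_pos: [0.4298, -0.3095, 0.1259]
ee_rot: [180.0, -0.0, 0.0]
contact_force: [0.6, 0.5, 0.5]
width: 0.652
finger_force: 0.0
t: 31.95
tool_pos: [0.4296, -0.3097, 0.1256]
ee_rot: [180.0, -0.0, -0.0]
contact_force: [-1.1, 1.3, 3.0]
width: 0.339
finger_force: 25.0
```

```bash
python3 -m crank '[{"dx":0,"dy":0,"dz":-0.01,"roll":0,"fingers":1},{"dx":0,"dy":0,"dz":-0.03,"roll":0,"fingers":1},{"dx":0,"dy":-0.01,"dz":-0.05,"roll":0,"fingers":1},{"dx":0,"dy":-0.035,"dz":-0.067,"roll":0,"fingers":1},{"dx":0.01,"dy":-0.07,"dz":-0.067,"roll":0,"fingers":1},{"dx":0.025,"dy":-0.105,"dz":-0.067,"roll":0,"fingers":1},{"dx":0.04,"dy":-0.14,"dz":-0.067,"roll":0,"fingers":1},{"dx":0.06,"dy":-0.175,"dz":-0.067,"roll":0,"fingers":1}]'
python3 -m crank '[{"dx":0,"dy":-0.035,"dz":0,"roll":0,"fingers":1},{"dx":0,"dy":-0.07,"dz":0,"roll":0,"fingers":1},{"dx":0,"dy":-0.105,"dz":0,"roll":0,"fingers":1},{"dx":0,"dy":-0.14,"dz":0,"roll":0,"fingers":1},{"dx":0,"dy":-0.175,"dz":0,"roll":0,"fingers":1},{"dx":0,"dy":-0.2,"dz":0.01,"roll":0,"fingers":1},{"dx":0,"dy":-0.215,"dz":0.025,"roll":0,"fingers":1},{"dx":0,"dy":-0.215,"dz":0.04,"roll":0,"fingers":1}]'
python3 -m crank '[{"dx":0,"dy":0,"dz":0.006,"roll":0,"fingers":1},{"dx":0,"dy":0,"dz":0.011,"roll":0,"fingers":1},{"dx":0,"dy":0,"dz":0.014,"roll":0,"fingers":1},{"dx":0,"dy":0,"dz":0.016,"roll":0,"fingers":1},{"dx":0,"dy":0,"dz":0.018,"roll":0,"fingers":1},{"dx":0,"dy":0,"dz":0.018,"roll":0,"fingers":1},{"dx":0,"dy":0,"dz":0.018,"roll":0,"fingers":1},{"dx":0,"dy":0,"dz":0.018,"roll":0,"fingers":1}]'
```

```text
t: 32.75
tool_pos: [0.4894, -0.1335, 0.1931]
ee_rot: [180.0, 0.0, -0.0]
contact_force: [0.8, -0.6, -2.4]
width: 0.335
finger_force: 25.0
t: 33.55
tool_pos: [0.4893, 0.0825, 0.1526]
ee_rot: [-180.0, -0.0, 0.2]
contact_force: [-0.1, -0.1, -2.4]
width: 0.337
finger_force: 25.0
t: 34.35
tool_pos: [0.4896, 0.0803, 0.1346]
ee_rot: [-180.0, -0.0, -0.0]
contact_force: [0.1, -0.3, -3.1]
width: 0.336
finger_force: 25.0
```

```bash
python3 -m crank '[{"dx":0,"dy":0,"dz":0.001,"roll":0,"fingers":1},{"dx":0,"dy":0,"dz":0.002,"roll":0,"fingers":1},{"dx":0,"dy":0,"dz":0.0025,"roll":0,"fingers":1},{"dx":0,"dy":0,"dz":0.0025,"roll":0,"fingers":0.25},{"dx":0,"dy":0,"dz":0.0025,"roll":0,"fingers":0.1},{"dx":0,"dy":0,"dz":0.0025,"roll":0,"fingers":-0.3},{"dx":0,"dy":0,"dz":0.0025,"roll":0,"fingers":-0.3},{"dx":0,"dy":0,"dz":0.0025,"roll":0,"fingers":-0.3}]'
python3 -m crank '[{"dx":0,"dy":0,"dz":-0.01,"roll":0,"fingers":-0.3},{"dx":0,"dy":0,"dz":-0.03,"roll":0,"fingers":-0.3},{"dx":0,"dy":0,"dz":-0.06,"roll":0,"fingers":-0.3},{"dx":0,"dy":0.01,"dz":-0.08,"roll":0,"fingers":-0.3},{"dx":0,"dy":0.04,"dz":-0.08,"roll":0,"fingers":-0.3},{"dx":0,"dy":0.08,"dz":-0.08,"roll":0,"fingers":-0.3},{"dx":0.005,"dy":0.12,"dz":-0.08,"roll":0,"fingers":-0.3},{"dx":0.01,"dy":0.16,"dz":-0.08,"roll":0,"fingers":-0.3}]'
python3 -m crank '[{"dx":0,"dy":0.04,"dz":0,"roll":0,"fingers":-0.3},{"dx":0,"dy":0.08,"dz":0,"roll":0,"fingers":-0.3},{"dx":0.005,"dy":0.12,"dz":0,"roll":0,"fingers":-0.3},{"dx":0.009,"dy":0.16,"dz":0,"roll":0,"fingers":-0.3},{"dx":0.009,"dy":0.2,"dz":0,"roll":0,"fingers":-0.3},{"dx":0.009,"dy":0.225,"dz":0,"roll":0,"fingers":-0.3},{"dx":0.009,"dy":0.239,"dz":0,"roll":0,"fingers":-0.3},{"dx":0.009,"dy":0.239,"dz":0,"roll":0,"fingers":-0.3}]'
```

```text
t: 35.15
tool_pos: [0.4895, 0.0803, 0.1319]
ee_rot: [-180.0, 0.0, -0.0]
contact_force: [1.0, 0.1, -0.2]
width: 0.641
finger_force: 0.0
t: 35.95
tool_pos: [0.4995, -0.0813, 0.213]
ee_rot: [180.0, -0.1, 0.0]
contact_force: [1.0, 0.4, 0.5]
width: 0.646
finger_force: 0.0
t: 36.75
tool_pos: [0.5082, -0.3199, 0.2121]
ee_rot: [-180.0, 0.0, -0.1]
contact_force: [0.2, 1.4, -0.5]
width: 0.645
finger_force: 0.0
```

```bash
python3 -m crank '[{"dx":0,"dy":0,"dz":0.01,"roll":0,"fingers":-0.3},{"dx":0,"dy":0,"dz":0.03,"roll":0,"fingers":-0.3},{"dx":0,"dy":0,"dz":0.05,"roll":0,"fingers":-0.3},{"dx":0,"dy":0,"dz":0.07,"roll":0,"fingers":-0.3},{"dx":0,"dy":0,"dz":0.085,"roll":0,"fingers":-0.3},{"dx":0,"dy":0,"dz":0.094,"roll":0,"fingers":-0.3},{"dx":0,"dy":0,"dz":0.097,"roll":0,"fingers":-0.3},{"dx":0,"dy":0,"dz":0.097,"roll":0,"fingers":-0.3}]'
python3 -m crank '[{"dx":0,"dy":0,"dz":0,"roll":0,"fingers":-0.2},{"dx":0,"dy":0,"dz":0,"roll":0,"fingers":-0.1},{"dx":0,"dy":0,"dz":0,"roll":0,"fingers":0},{"dx":0,"dy":0,"dz":0,"roll":0,"fingers":0.2},{"dx":0,"dy":0,"dz":0,"roll":0,"fingers":1},{"dx":0,"dy":0,"dz":0,"roll":0,"fingers":1},{"dx":0,"dy":0,"dz":0,"roll":0,"fingers":1},{"dx":0,"dy":0,"dz":0,"roll":0,"fingers":1}]' 25
```

```text
t: 37.55
tool_pos: [0.5086, -0.3185, 0.115]
ee_rot: [-180.0, -0.0, 0.0]
contact_force: [-1.4, -0.5, 0.2]
width: 0.647
finger_force: 0.0
t: 38.35
tool_pos: [0.5086, -0.3189, 0.1152]
ee_rot: [180.0, -0.0, -0.0]
contact_force: [-0.6, -0.4, 5.9]
width: 0.465
finger_force: 25.0
```

```bash
python3 -m crank '[{"dx":0,"dy":0,"dz":-0.01,"roll":0,"fingers":1},{"dx":0,"dy":0,"dz":-0.03,"roll":0,"fingers":1},{"dx":0,"dy":-0.005,"dz":-0.05,"roll":0,"fingers":1},{"dx":0,"dy":-0.02,"dz":-0.067,"roll":0,"fingers":1},{"dx":0,"dy":-0.05,"dz":-0.067,"roll":0,"fingers":1},{"dx":-0.005,"dy":-0.085,"dz":-0.067,"roll":0,"fingers":1},{"dx":-0.01,"dy":-0.12,"dz":-0.067,"roll":0,"fingers":1},{"dx":-0.016,"dy":-0.155,"dz":-0.067,"roll":0,"fingers":1}]'
python3 -m crank '[{"dx":0,"dy":-0.035,"dz":0,"roll":0,"fingers":1},{"dx":0,"dy":-0.07,"dz":0,"roll":0,"fingers":1},{"dx":0,"dy":-0.105,"dz":0,"roll":0,"fingers":1},{"dx":0,"dy":-0.135,"dz":0,"roll":0,"fingers":1},{"dx":0,"dy":-0.155,"dz":0.01,"roll":0,"fingers":1},{"dx":0,"dy":-0.1645,"dz":0.025,"roll":0,"fingers":1},{"dx":0,"dy":-0.1645,"dz":0.04,"roll":0,"fingers":1},{"dx":0,"dy":-0.1645,"dz":0.047,"roll":0,"fingers":1}]'
python3 -m crank '[{"dx":0,"dy":0,"dz":0.004,"roll":0,"fingers":1},{"dx":0,"dy":0,"dz":0.008,"roll":0,"fingers":1},{"dx":0,"dy":0,"dz":0.01,"roll":0,"fingers":1},{"dx":0,"dy":0,"dz":0.011,"roll":0,"fingers":1},{"dx":0,"dy":0,"dz":0.011,"roll":0,"fingers":1},{"dx":0,"dy":0,"dz":0.011,"roll":0,"fingers":1},{"dx":0,"dy":0,"dz":0.011,"roll":0,"fingers":1},{"dx":0,"dy":0,"dz":0.011,"roll":0,"fingers":1}]'
```

```text
t: 39.15
tool_pos: [0.492, -0.1623, 0.1823]
ee_rot: [-180.0, 0.0, -0.0]
contact_force: [1.0, 0.5, -0.7]
width: 0.463
finger_force: 25.0
t: 39.95
tool_pos: [0.4919, 0.0011, 0.1342]
ee_rot: [-180.0, 0.1, 0.0]
contact_force: [0.1, 0.7, -1.5]
width: 0.465
finger_force: 25.0
t: 40.75
tool_pos: [0.4926, 0.0008, 0.1241]
ee_rot: [-180.0, -0.0, -0.0]
contact_force: [-0.3, -0.2, -2.1]
width: 0.462
finger_force: 25.0
```

```bash
python3 -m crank '[{"dx":0,"dy":0,"dz":0.001,"roll":0,"fingers":1},{"dx":0,"dy":0,"dz":0.002,"roll":0,"fingers":1},{"dx":0,"dy":0,"dz":0.0025,"roll":0,"fingers":1},{"dx":0,"dy":0,"dz":0.0025,"roll":0,"fingers":0.05},{"dx":0,"dy":0,"dz":0.0025,"roll":0,"fingers":-0.1},{"dx":0,"dy":0,"dz":0.0025,"roll":0,"fingers":-0.3},{"dx":0,"dy":0,"dz":0.0025,"roll":0,"fingers":-0.3},{"dx":0,"dy":0,"dz":0.0025,"roll":0,"fingers":-0.3}]'
python3 -m crank '[{"dx":0,"dy":0,"dz":-0.01,"roll":0,"fingers":-0.3},{"dx":0,"dy":0,"dz":-0.03,"roll":0,"fingers":-0.3},{"dx":0,"dy":0,"dz":-0.06,"roll":0,"fingers":-0.3},{"dx":0,"dy":0.01,"dz":-0.085,"roll":0,"fingers":-0.3},{"dx":0.01,"dy":0.04,"dz":-0.09,"roll":0,"fingers":-0.3},{"dx":0.02,"dy":0.08,"dz":-0.09,"roll":0,"fingers":-0.3},{"dx":0.03,"dy":0.12,"dz":-0.09,"roll":0,"fingers":-0.3},{"dx":0.04,"dy":0.16,"dz":-0.09,"roll":0,"fingers":-0.3}]'
python3 -m crank '[{"dx":0.01,"dy":0.04,"dz":0,"roll":0,"fingers":-0.3},{"dx":0.02,"dy":0.08,"dz":0,"roll":0,"fingers":-0.3},{"dx":0.035,"dy":0.12,"dz":0,"roll":0,"fingers":-0.3},{"dx":0.05,"dy":0.15,"dz":0,"roll":0,"fingers":-0.3},{"dx":0.056,"dy":0.168,"dz":0,"roll":0,"fingers":-0.3},{"dx":0.056,"dy":0.168,"dz":0,"roll":0,"fingers":-0.3},{"dx":0.056,"dy":0.168,"dz":0,"roll":0,"fingers":-0.3},{"dx":0.056,"dy":0.168,"dz":0,"roll":0,"fingers":-0.3}]'
```

```text
t: 41.55
tool_pos: [0.4925, 0.0008, 0.1214]
ee_rot: [-180.0, 0.0, -0.0]
contact_force: [-1.0, 0.3, 0.3]
width: 0.647
finger_force: 0.0
t: 42.35
tool_pos: [0.5328, -0.1608, 0.2124]
ee_rot: [180.0, -0.0, 0.0]
contact_force: [0.6, 1.0, 0.6]
width: 0.65
finger_force: 0.0
t: 43.15
tool_pos: [0.5885, -0.3261, 0.2119]
ee_rot: [-180.0, -0.0, 0.1]
contact_force: [0.5, 0.6, 0.3]
width: 0.65
finger_force: 0.0
```

```bash
python3 -m crank '[{"dx":0,"dy":0,"dz":0.01,"roll":0,"fingers":-0.3},{"dx":0,"dy":0,"dz":0.03,"roll":0,"fingers":-0.3},{"dx":0,"dy":0,"dz":0.05,"roll":0,"fingers":-0.3},{"dx":0,"dy":0,"dz":0.07,"roll":0,"fingers":-0.3},{"dx":0,"dy":0,"dz":0.083,"roll":0,"fingers":-0.3},{"dx":0,"dy":0,"dz":0.087,"roll":0,"fingers":-0.3},{"dx":0,"dy":0,"dz":0.087,"roll":0,"fingers":-0.3},{"dx":0,"dy":0,"dz":0.087,"roll":0,"fingers":-0.3}]'
python3 -m crank '[{"dx":0,"dy":0,"dz":0,"roll":0,"fingers":0},{"dx":0,"dy":0,"dz":0,"roll":0,"fingers":0.1},{"dx":0,"dy":0,"dz":0,"roll":0,"fingers":0.2},{"dx":0,"dy":0,"dz":0,"roll":0,"fingers":0.4},{"dx":0,"dy":0,"dz":0,"roll":0,"fingers":1},{"dx":0,"dy":0,"dz":0,"roll":0,"fingers":1},{"dx":0,"dy":0,"dz":0,"roll":0,"fingers":1},{"dx":0,"dy":0,"dz":0,"roll":0,"fingers":1}]' 25
```

```text
t: 43.95
tool_pos: [0.5889, -0.3273, 0.1253]
ee_rot: [180.0, -0.1, -0.0]
contact_force: [0.1, -0.5, 0.5]
width: 0.648
finger_force: 0.0
t: 44.75
tool_pos: [0.5885, -0.3272, 0.1245]
ee_rot: [-180.0, -0.0, -0.0]
contact_force: [0.7, 0.2, 2.5]
width: 0.379
finger_force: 25.0
```

```bash
python3 -m crank '[{"dx":0,"dy":0,"dz":-0.01,"roll":0,"fingers":1},{"dx":0,"dy":0,"dz":-0.03,"roll":0,"fingers":1},{"dx":0,"dy":0,"dz":-0.05,"roll":0,"fingers":1},{"dx":0,"dy":-0.015,"dz":-0.067,"roll":0,"fingers":1},{"dx":-0.015,"dy":-0.04,"dz":-0.067,"roll":0,"fingers":1},{"dx":-0.03,"dy":-0.07,"dz":-0.067,"roll":0,"fingers":1},{"dx":-0.045,"dy":-0.1,"dz":-0.067,"roll":0,"fingers":1},{"dx":-0.06,"dy":-0.13,"dz":-0.067,"roll":0,"fingers":1}]'
python3 -m crank '[{"dx":-0.012,"dy":-0.03,"dz":0,"roll":0,"fingers":1},{"dx":-0.022,"dy":-0.06,"dz":0,"roll":0,"fingers":1},{"dx":-0.032,"dy":-0.085,"dz":0,"roll":0,"fingers":1},{"dx":-0.0365,"dy":-0.105,"dz":0,"roll":0,"fingers":1},{"dx":-0.0365,"dy":-0.117,"dz":0.01,"roll":0,"fingers":1},{"dx":-0.0365,"dy":-0.117,"dz":0.025,"roll":0,"fingers":1},{"dx":-0.0365,"dy":-0.117,"dz":0.04,"roll":0,"fingers":1},{"dx":-0.0365,"dy":-0.117,"dz":0.047,"roll":0,"fingers":1}]'
python3 -m crank '[{"dx":0,"dy":0,"dz":0.004,"roll":0,"fingers":1},{"dx":0,"dy":0,"dz":0.008,"roll":0,"fingers":1},{"dx":0,"dy":0,"dz":0.01,"roll":0,"fingers":1},{"dx":0,"dy":0,"dz":0.011,"roll":0,"fingers":1},{"dx":0,"dy":0,"dz":0.011,"roll":0,"fingers":1},{"dx":0,"dy":0,"dz":0.011,"roll":0,"fingers":1},{"dx":0,"dy":0,"dz":0.011,"roll":0,"fingers":1},{"dx":0,"dy":0,"dz":0.011,"roll":0,"fingers":1}]'
```

```text
t: 45.55
tool_pos: [0.5276, -0.1951, 0.1919]
ee_rot: [180.0, -0.0, 0.0]
contact_force: [0.8, -0.2, -0.2]
width: 0.379
finger_force: 25.0
t: 46.35
tool_pos: [0.4913, -0.0793, 0.1439]
ee_rot: [-180.0, 0.1, 0.0]
contact_force: [0.8, 0.1, -0.2]
width: 0.379
finger_force: 25.0
t: 47.15
tool_pos: [0.492, -0.0802, 0.1335]
ee_rot: [180.0, -0.0, -0.0]
contact_force: [0.8, 0.0, -1.4]
width: 0.379
finger_force: 25.0
```

```bash
python3 -m crank '[{"dx":0,"dy":0,"dz":0.001,"roll":0,"fingers":1},{"dx":0,"dy":0,"dz":0.002,"roll":0,"fingers":1},{"dx":0,"dy":0,"dz":0.0025,"roll":0,"fingers":1},{"dx":0,"dy":0,"dz":0.0025,"roll":0,"fingers":0.2},{"dx":0,"dy":0,"dz":0.0025,"roll":0,"fingers":0},{"dx":0,"dy":0,"dz":0.0025,"roll":0,"fingers":-0.3},{"dx":0,"dy":0,"dz":0.0025,"roll":0,"fingers":-0.3},{"dx":0,"dy":0,"dz":0.0025,"roll":0,"fingers":-0.3}]'
python3 -m crank '[{"dx":0,"dy":0,"dz":-0.01,"roll":0,"fingers":-0.3},{"dx":0,"dy":0,"dz":-0.03,"roll":0,"fingers":-0.3},{"dx":0,"dy":0,"dz":-0.06,"roll":0,"fingers":-0.3},{"dx":0,"dy":0,"dz":-0.09,"roll":0,"fingers":-0.3},{"dx":0,"dy":0.03,"dz":-0.11,"roll":0,"fingers":-0.3},{"dx":0,"dy":0.07,"dz":-0.11,"roll":0,"fingers":-0.3},{"dx":0,"dy":0.11,"dz":-0.11,"roll":0,"fingers":-0.3},{"dx":0,"dy":0.15,"dz":-0.11,"roll":0,"fingers":-0.3}]'
python3 -m crank '[{"dx":-0.03,"dy":0.03,"dz":0,"roll":0,"fingers":-0.3},{"dx":-0.06,"dy":0.06,"dz":0,"roll":0,"fingers":-0.3},{"dx":-0.09,"dy":0.09,"dz":0,"roll":0,"fingers":-0.3},{"dx":-0.12,"dy":0.12,"dz":0,"roll":0,"fingers":-0.3},{"dx":-0.14,"dy":0.15,"dz":0,"roll":0,"fingers":-0.3},{"dx":-0.15,"dy":0.17,"dz":0,"roll":0,"fingers":-0.3},{"dx":-0.15,"dy":0.17,"dz":0,"roll":0,"fingers":-0.3},{"dx":-0.15,"dy":0.17,"dz":0,"roll":0,"fingers":-0.3}]'
python3 - <<'E'
from station import bot,viewer
import cv2,numpy as np
d=viewer.get_image("top")["img"];o=np.load("pics/top.npz")["img"]
c=np.hstack([o[90:280,90:330],d[90:280,90:330]])[:,:,::-1]
cv2.imwrite("pics/end.png",cv2.resize(c,None,fx=1.66,fy=1.66,interpolation=cv2.INTER_CUBIC))
E
```

```text
t: 47.95
tool_pos: [0.492, -0.0802, 0.1309]
ee_rot: [-180.0, 0.0, -0.0]
contact_force: [0.4, -0.6, -0.1]
width: 0.644
finger_force: 0.0
t: 48.75
tool_pos: [0.4919, -0.2318, 0.2421]
ee_rot: [180.0, -0.1, 0.0]
contact_force: [0.5, 0.3, -0.4]
width: 0.651
finger_force: 0.0
t: 49.55
tool_pos: [0.3421, -0.4, 0.2414]
ee_rot: [-180.0, -0.0, -0.0]
contact_force: [1.2, 1.1, -0.4]
width: 0.65
finger_force: 0.0
```

View pics/end.png

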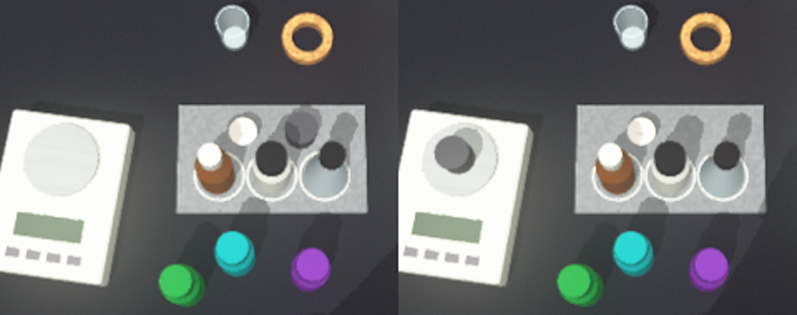

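All bottles are back on their rings, with caps in the right half at (611,153), (669,158) and (727,155), and the tin is on the pan at (455,154). The flask looks slightly shifted, so I'll measure cap shifts.

```bash
python3 - <<'E'
from h import *
from station import viewer
o=dict(np.load("pics/top.npz"));n=viewer.get_image("top")
def cen(im,u,v,dark):
    g=cv2.cvtColor(im,cv2.COLOR_RGB2GRAY);m=((g<62) if dark else (g>215)).astype(np.uint8);_,l,st,c=cv2.connectedComponentsWithStats(m)
    w=l[v-4:v+5,u-4:u+5];i=np.bincount(w[w>0]).argmax();return c[i],st[i]
for nm,u,v,z,dk in(("narrow",217,183,.167,0),("wide",254,185,.152,1),("flask",289,183,.162,1)):
    a,sa=cen(o["img"],u,v,dk);b,sb=cen(n["img"],u,v,dk);print(nm,a,sa,b,sb,(ray(o,*b,z)-ray(o,*a,z)).round(4))
for nm,x,y,w,h in(("narrow",208,175,18,16),("wide",243,174,22,22),("flask",279,173,24,22)):
    t=o["img"][y:y+h,x:x+w];r=cv2.matchTemplate(n["img"][y-8:y+h+8,x-8:x+w+8],t,cv2.TM_CCOEFF_NORMED);print(nm,np.array(cv2.minMaxLoc(r)[3])-8,r.max())
E
```

```text
narrow [215.6969697  182.79393939] [209 176  14  15 165] [216.92727273 182.73939394] [210 176  15  15 165] [ 0.0002 -0.0027]Traceback (most recent call last):
  File "<stdin>", line 8, in <module>
  File "<stdin>", line 6, in cen
ValueError: attempt to get argmax of an empty sequence
```

```bash
python3 - <<'E'
from h import *
from station import viewer
o=dict(np.load("pics/top.npz"));n=viewer.get_image("top")
for nm,x,y,w,h in(("narrow",208,175,18,16),("wide",243,174,22,22),("flask",279,173,24,22)):
    t=o["img"][y:y+h,x:x+w];big=lambda a:cv2.resize(a,None,fx=4,fy=4,interpolation=cv2.INTER_CUBIC)
    r=cv2.matchTemplate(big(n["img"][y-8:y+h+8,x-8:x+w+8]),big(t),cv2.TM_CCOEFF_NORMED);print(nm,np.array(cv2.minMaxLoc(r)[3])/4-8,r.max())
E
```

```text
narrow [1.25 0.  ] 0.99328375
wide [0. 0.] 0.98789483
flask [-2.25  0.  ] 0.9629036
```

The shifts are at most about 5 mm against 15 mm allowed, so I'm handing it in.

```bash
python3 -c "
from station import ticket
print(ticket.close_job())"
```

```text
the job is handed in; nothing more can be done
None
```

The job is handed in, with no verdict shown: the tin stands within about 2 mm of the pan's centre, and all three bottles are upright on the board within about 5 mm of their starting spots.

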